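# Switch on the preheater under its red guard

### The arm

A 6-joint arm with a two-finger parallel gripper is mounted at the origin on the work surface. World frame = base frame: x ahead of the robot, y to its left, z up, the work surface at z = 0. Lengths are in mm, angles in rad, forces in N, time in s.
With the tool pointing down it reaches from about 325 to 775 mm from the base axis. Payload 5.5 kg.
Tool frame: the origin (TCP) lies at the very end of the fingers, on their centre line; the grasp point (between the pads) lies 19 mm behind it; z points along the fingers, y is the direction in which the jaws open and shut (so a half turn about z gives the same grasp; the last joint's range is limited). The gripper opens to 85 mm and grips with 20 to 120 N. Pads are 22 mm wide; open, the fingers measure 114 mm over their backs; the gripper's body (76 mm by 85 mm) begins 54 mm behind the grasp point. The pads swing forward as they close: fully open they stand 13 mm farther back than shut.
Start: joints at [1.235, 0.091, 1.231, -0, 1.82, -0.057], TCP at [165.125, 576.845, 231.275] pointing down, gripper open.
Joint ranges: [-2.87, 2.87], [-0.86, 2.18], [0.17, 2.46], [-1.51, 4.65], [0.06, 2.69], [-2.65, 2.65]. Speed limits (rad/s): [2.57, 2.57, 3.01, 3.14, 3.14, 3.14].

### API

Orientations are given as [roll, pitch, yaw] about the fixed x, y, z axes, in that order (R = Rz(yaw) Ry(pitch) Rx(roll)).
In Python, from cell import status, vision, finish_job gives the robot as it stands. The module is installed in compiled form; this text tells all that it offers.
- The arm moves only by the tool play_rows, never from a script. Its argument "steps" is a list of rows, each a list of 3 entries, a list of its own where there are three numbers: the finger opening in mm, from 0 to 85.4, then the shift along the world's x, y, z in mm, then the turn about the world's z in degrees. In form: [[jaw, [tx, ty, tz], spin], ...]. A call has exactly 8 rows; each row is the pose to reach, as a shift and turn from the pose commanded when the call began; what a row does not reach only later rows make up. A row lasts 1/12 s, in which the tool goes at most 41.7 mm and 7.16 degrees, less where a joint would pass 70% of its speed; a pose out of reach is approached as far as the arm can. A call with a gripper value outside its range is refused whole. The fingers move at their own pace and stop on an object; "force" is the grip in N (left out, the last holds). Time passes only in rows, so rows that repeat a pose let the fingers close, or fill a call up. It gives the time, the measured TCP pose, the force and the opening at its end, in the units of the state.
- status.observe(): the state, without advancing time (a new reading comes with each control period).
- vision.get_image(name): name is "side" or "top"; returns (picture, depth): 384x512x3 uint8, blue, green, red; 384x512 float32, mm along the optical axis (not along the pixel's ray), 0 where there is no reading.
- vision.camera_params(name): a dict with "vertical_fov" (degrees; the focal length in pixels is half the picture's height over the tangent of half this angle, whatever the lens; pixels are square), "cx", "cy" (the principal point, pixels), "eye" and "rotation" of the camera in the world. Camera axes: x right, y up, looking along -z (the intrinsics and any distortion apply to the point x, -y, -z); pixel columns grow to the right and rows downward; lengths in mm; the calibration is good to about 2 mm. A picture is of the moment at which its call begins. camera_params takes no time and is no camera call.
- finish_job(): hands the job in, once; it reports no verdict.
The state is a dict: "clock": time; "joint_pos": joint angles; "joint_vel": joint speeds; "joint_torque": joint torques, N m; "eef_pos": TCP position; "tool_rot": TCP orientation; "force": force on the tool from outside, world axes, zero at the start; "torque": the same for the moment, N m; "gripper_width": finger opening in mm.
Only numpy, scipy, OpenCV 4.12 (cv2) and the standard library are available. Lean on these libraries where they do the work, as an engineer would, in place of code of your own. Each camera call takes 0.05 s, during which the arm holds its last target. There are 200 camera calls.

### The job

Switch on the preheating plate: on the switch box with the red guard, lift the hinged guard with a finger (tipped right back it stays up), and while it is up push the toggle beneath it all the way over, from leaning towards the robot (off) to leaning away from it (on). Then let the guard drop fully shut over the switched-on toggle, nudging it forward from behind if it stands open. Only touch with the fingertips or the outside of the fingers, gently: grip nothing, lift nothing but the guard, and leave the box with the yellow guard and the loose things on the bench alone.

Things in the scene. Friction and masses are not known exactly. Their poses are not given: they have to be found in the camera images.
- red_box: grey switch box bolted to the bench, 80 mm deep (its x) x 90 mm wide (its y) x 55 mm high, carrying a red guard. Origin: centre of its underside, on the bench. Its x axis points away from the robot (the box is turned by up to 0.4 rad), z up; flat top panel at z = 55 mm. Guard and toggle are centred on y = 0
- red_guard (a joint): opening angle of the red strap guard, rad: 0 = shut, grows as its lip rises and swings away from the robot, stop at 1.65. No spring: by its weight (40 g) it falls shut when let go below about 0.8, and beyond that falls back against the open stop and stays up there. About 0.3 N at the lip raises it. Open at the sides and in front; it does not touch the toggle
- red_hinge (a point): middle of the red guard's hinge axis, which runs along the box's y; box frame x = +30, z = 75 mm. When shut, a 3 mm thick leg rises from here to z = 103 mm; from its top a level strap, 26 mm wide, 3 mm thick, underside at z = 102 mm, runs towards the robot to x = -28 mm
- red_guard_lip (a point): middle of the bend where the strap of the red guard turns into its lip; moves with the guard; box frame x = -28, z = 103.5 mm when shut. The lip, 46 mm wide and 3 mm thick, slopes up from here by 0.6 rad towards the robot to x = -38, z = 110 mm, just short of the box's front face (x = -40)
- red_toggle (a joint): angle of the steel toggle under the red guard, rad: 0 = off, leaning 0.4 rad towards the robot (box -x); 0.8 = on, leaning 0.4 rad away (box +x), rigid stops at both. Pivot at x = -5, z = 55 mm in the box frame, on a collar 20 mm across and 5 mm high. Friction keeps it where it is left; about 1 N at the ball moves it
- red_toggle_tip (a point): centre of the ball end of the toggle under the red guard: a 7 mm thick rod with a 9 mm ball, 38 mm from pivot to ball. Box frame, off: x = -20, z = 90 mm; on: x = +10, z = 90 mm
- yellow_box: grey switch box bolted to the bench, 80 mm deep (its x) x 90 mm wide (its y) x 55 mm high, carrying a yellow guard. Origin: centre of its underside, on the bench. Its x axis points away from the robot (the box is turned by up to 0.4 rad), z up; flat top panel at z = 55 mm. Guard and toggle are centred on y = 0
- yellow_guard (a joint): opening angle of the yellow strap guard, rad: 0 = shut, grows as its lip rises and swings away from the robot, stop at 1.65. No spring: by its weight (40 g) it falls shut when let go below about 0.8, and beyond that falls back against the open stop and stays up there. About 0.3 N at the lip raises it. Open at the sides and in front; it does not touch the toggle
- yellow_hinge (a point): middle of the yellow guard's hinge axis, which runs along the box's y; box frame x = +30, z = 75 mm. When shut, a 3 mm thick leg rises from here to z = 103 mm; from its top a level strap, 26 mm wide, 3 mm thick, underside at z = 102 mm, runs towards the robot to x = -28 mm
- yellow_guard_lip (a point): middle of the bend where the strap of the yellow guard turns into its lip; moves with the guard; box frame x = -28, z = 103.5 mm when shut. The lip, 46 mm wide and 3 mm thick, slopes up from here by 0.6 rad towards the robot to x = -38, z = 110 mm, just short of the box's front face (x = -40)
- yellow_toggle (a joint): angle of the steel toggle under the yellow guard, rad: 0 = off, leaning 0.4 rad towards the robot (box -x); 0.8 = on, leaning 0.4 rad away (box +x), rigid stops at both. Pivot at x = -5, z = 55 mm in the box frame, on a collar 20 mm across and 5 mm high. Friction keeps it where it is left; about 1 N at the ball moves it
- yellow_toggle_tip (a point): centre of the ball end of the toggle under the yellow guard: a 7 mm thick rod with a 9 mm ball, 38 mm from pivot to ball. Box frame, off: x = -20, z = 90 mm; on: x = +10, z = 90 mm
- phone: loose bystander: black phone lying flat, 150 x 72 x 9 mm; origin on its underside
- tape: loose bystander: white roll of tape lying flat, 64 mm across, 18 mm high; origin on its underside
- spool: loose bystander: metal solder spool standing, 52 mm across, 40 mm high; origin on its underside
- flux_bottle: loose bystander: blue bottle, 40 mm across, 100 mm high; origin on its underside
- jar: loose bystander: glass jar, 60 mm across, 60 mm high; origin on its underside
- screwdriver: loose bystander: orange screwdriver lying on the bench, 170 mm long; origin on its underside
- brush: loose bystander: small brush lying on the bench, 160 mm long; origin on its underside

How it is judged:
By the outcome, as a careful person would: the job done as asked, in the order asked, and still so for the second after the job is handed in, with the robot touching nothing.
It also fails if it takes over 56 s, if anything falls off the work surface, if the arm or the gripper's body presses on something with over 40 N, if the wrist force passes 120 N, or if a joint passes its speed limit or range.

## Working session

There is one attempt and no reset: what is moved stays moved. The work goes in short steps, Python scripts to look and compute and a tool call to move; the robot and the scene stay as the last step left them, time stands still between calls to the robot, and variables do not carry over. Pictures are saved under pics/ and viewed, about 8 in all and at most 12, crops included, and the job is handed in when it is done.

Besides the shell and the picture viewer there is one more tool, called after "Emit:" as name(argument=value, ...), one argument or row to a line, values as JSON. play_rows: Moves the arm, as the interface text tells. Its arguments: {"type":"object","properties":{"steps":{"type":"array"},"force":{"type":"number"}},"required":["steps"]}

```bash
mkdir -p pics
cat > h.py <<'E'
import numpy as np, cv2
from cell import status, vision, finish_job
def cam(n):
    p=vision.camera_params(n); return p
def unproj(n,uv,d=None,z=None):
    """pixels -> world, by depth or plane height z (pinhole unless dist)"""
    p=cam(n); f=192/np.tan(np.radians(p['vertical_fov'])/2)
    uv=np.atleast_2d(uv).astype(float)
    ray=np.c_[(uv[:,0]-p['cx'])/f,-(uv[:,1]-p['cy'])/f,-np.ones(len(uv))]
    R=np.array(p['rotation']); e=np.array(p['eye'])
    w=ray@R.T
    s=np.asarray(d) if d is not None else (z-e[2])/w[:,2]
    return e+w*np.reshape(s,(-1,1))
E
python3 - <<'E'
from h import *
for n in('top','side'):
    print(n,cam(n)); im,d=vision.get_image(n); cv2.imwrite(f'pics/{n}0.png',im); np.save(f'pics/{n}0.npy',d)
s=status.observe(); print(s['clock'],s['eef_pos'],s['tool_rot'],s['gripper_width'])
E
```

```text
top {'vertical_fov': 49.7728391725624, 'cx': 253.41606811390193, 'cy': 189.20320879153624, 'eye': array([ 352.0333688 ,   -8.05447984, 1105.10390929]), 'rotation': array([ 2.08938460e-01,  7.29734378e-04, -1.63044133e+00])}
side {'vertical_fov': 57.073059048608165, 'cx': 257.1699102770988, 'cy': 188.65856657197008, 'eye': array([ 164.00392569, -691.69752179,  671.23195497]), 'rotation': array([ 9.38015559e-01, -6.97252120e-04, -5.27782700e-01])}
0.1 [165.04040557 576.59941845 230.24377431] [-3.13981142e+00 -1.19759816e-04  2.86275804e+00] 85.53334984163136
```

```bash
sed -i "s/R=np.array(p\['rotation'\])/R=Rotation.from_euler('xyz',p['rotation']).as_matrix()/; 1i from scipy.spatial.transform import Rotation" h.py
python3 - <<'E'
import cv2,numpy as np
a=[cv2.imread(f'pics/{n}0.png') for n in('top','side')]
cv2.imwrite('pics/t0b.png',cv2.resize(a[0],None,fx=1.5,fy=1.5))
cv2.imwrite('pics/s0b.png',cv2.resize(a[1],None,fx=1.5,fy=1.5))
E
```

```text
(no output)
```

View pics/t0b.png

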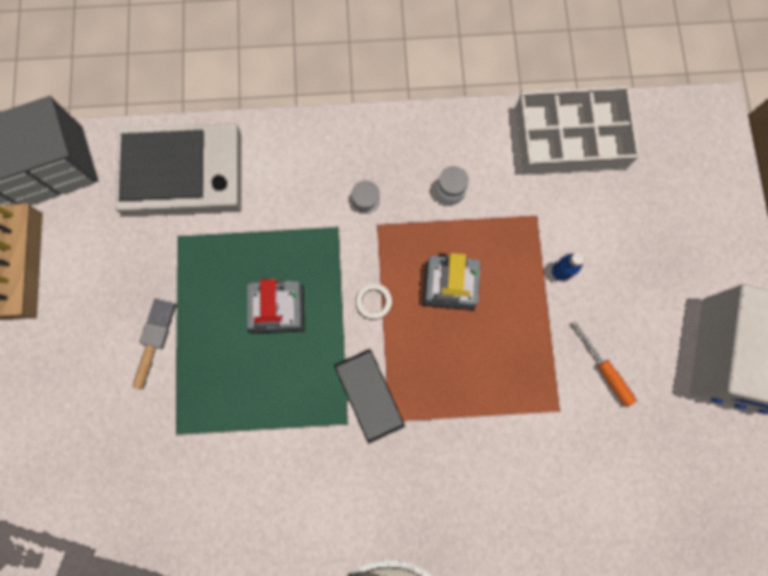

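View pics/s0b.png

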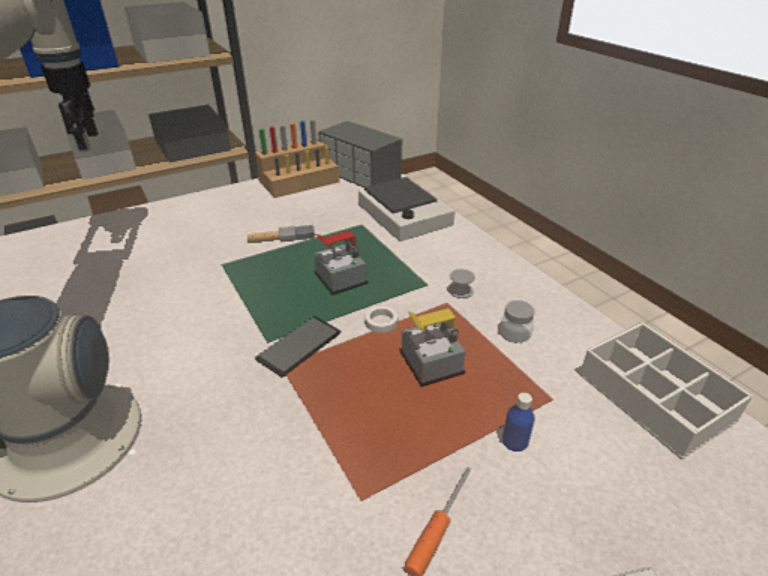

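The top view shows the red box at about (275,305) in the enlarged picture, on the green mat, with its guard shut. The tape is at (374,301) and the phone at (370,395), both to its right. The side view shows the red guard at (340,240), with its lip towards the robot. Next I'll measure the red box.

```bash
cat > meas.py <<'E'
from h import *
def redpts(n,im,d):
    hsv=cv2.cvtColor(im,cv2.COLOR_BGR2HSV)
    m=(((hsv[...,0]<6)|(hsv[...,0]>174))&(hsv[...,1]>170)&(hsv[...,2]>80)).astype(np.uint8)
    k,l,st,c=cv2.connectedComponentsWithStats(m); i=1+st[1:,4].argmax()
    v,u=np.where((l==i)&(d>0)); return np.c_[u,v],unproj(n,np.c_[u,v],d=d[v,u])
E
python3 - <<'E'
from meas import *
for n in('top','side'):
    im=cv2.imread(f'pics/{n}0.png'); d=np.load(f'pics/{n}0.npy')
    uv,P=redpts(n,im,d); print(n,len(P),uv.min(0),uv.max(0),'z pct',np.percentile(P[:,2],[5,25,50,75,95]).round(1))
    S=P[(P[:,2]>95)&(P[:,2]<120)]; c=S.mean(0); w,V=np.linalg.eigh(np.cov(S[:,:2].T)); print(c.round(1),np.degrees(np.arctan2(*V[::-1,1])).round(1),np.sqrt(w).round(1))
    # box top panel
    v,u=np.mgrid[0:384,0:512]; Q=unproj(n,np.c_[u.ravel(),v.ravel()],d=d.ravel()); 
    m=(d.ravel()>0)&(np.hypot(*(Q[:,:2]-c[:2]).T)<80)
    for lo,hi in((30,65),(48,62),(-10,10)):
        q=Q[m&(Q[:,2]>lo)&(Q[:,2]<hi)]
        r=cv2.minAreaRect(q[:,:2].astype(np.float32)); print(lo,hi,len(q),np.round(r[0],1),np.round(r[1],1),round(r[2],1),np.median(q[:,2]).round(1))
    # plane rays for the strap mask at z=105
    R=unproj(n,uv,z=105); r=cv2.minAreaRect(R[:,:2].astype(np.float32)); print('ray',np.round(r[0],1),np.round(r[1],1),r[2])
E
```

```text
top 262 [170 187] [186 213] z pct [102.  103.4 104.6 106.3 110.1]
[546.3 166.3 105. ] 179.4 [ 7.3 20.6]
30 65 802 [554.7 165.1] [89.3 91.2] 89.0 54.0
48 62 736 [548.8 165.6] [88.9 79.2] 88.7 54.2
-10 10 1484 [546.4 166.4] [158.9 157.7] 23.7 0.5
ray [547.9 165.4] [39.  64.9] 86.5761489868164
side 70 [217 154] [234 162] z pct [102.3 103.2 104.2 105.  106.7]
[549.6 164.8 104.3] -173.0 [ 7.6 17.5]
30 65 568 [550.1 163.9] [93.1 80.9] 88.9 53.4
48 62 405 [550.2 164. ] [93.  80.8] 88.6 54.2
-10 10 586 [543.4 153. ] [132.5 156.7] 61.0 0.5
ray [547.2 163.5] [24.5 60.4] 89.4454116821289
```

Emit:
play_rows(
  steps=[
    [0, [20, -26, 0], 2],
    [0, [40, -52, 0], 4],
    [0, [60, -78, 0], 6],
    [0, [80, -104, 0], 8],
    [0, [100, -130, 0], 10],
    [0, [120, -156, 0], 12],
    [0, [140, -182, 0], 13.5],
    [0, [160, -208, 0], 14.7],
  ],
  force=20,
)

```text
clock: 0.77
eef_pos: [325.6, 367.4, 230.8]
tool_rot: [-3.141, -0.0, 3.121]
force: [0.4, -0.0, 0.2]
gripper_width: 0.0
```

Emit:
play_rows(
  steps=[
    [0, [20, -26, 0], 0],
    [0, [40, -52, 0], 0],
    [0, [60, -78, 0], 0],
    [0, [80, -104, 0], 0],
    [0, [100, -130, -10], 0],
    [0, [120, -156, -25], 0],
    [0, [140, -182, -45], 0],
    [0, [150, -202, -60], 0],
  ],
)

```text
clock: 1.43
eef_pos: [476.2, 164.5, 169.3]
tool_rot: [-3.141, -0.001, 3.118]
force: [-0.1, 0.4, 0.2]
gripper_width: -0.2
```

Emit:
play_rows(
  steps=[
    [0, [-1, 2, -10], 0],
    [0, [-2, 2, -20], 0],
    [0, [-2, 2, -30], 0],
    [0, [-2, 2, -40], 0],
    [0, [-2, 2, -50], 0],
    [0, [-2, 2, -60], 0],
    [0, [-2, 2, -70], 0],
    [0, [-2, 2, -70], 0],
  ],
)

```text
clock: 2.1
eef_pos: [471.9, 168.9, 98.6]
tool_rot: [-3.141, -0.003, 3.12]
force: [-1.0, 1.1, 0.1]
gripper_width: -0.1
```

```bash
cat > look.py <<'E'
from meas import *
import sys
t=sys.argv[1]; out=[]
for n,(u,v,w,h) in (('side',(175,110,110,100)),('top',(120,150,110,100))):
    im,d=vision.get_image(n); np.save(f'pics/{n}{t}.npy',d); cv2.imwrite(f'pics/{n}{t}.png',im)
    out.append(cv2.resize(im[v:v+h,u:u+w],None,fx=3.6,fy=3.6,interpolation=cv2.INTER_CUBIC))
cv2.imwrite(f'pics/c{t}.png',np.hstack(out)); s=status.observe(); print(s['clock'],s['eef_pos'].round(1),s['force'].round(2))
E
python3 look.py 1
```

```text
2.2 [472.8 169.  100.9] [-0.2   0.39  0.22]
```

View pics/c1.png

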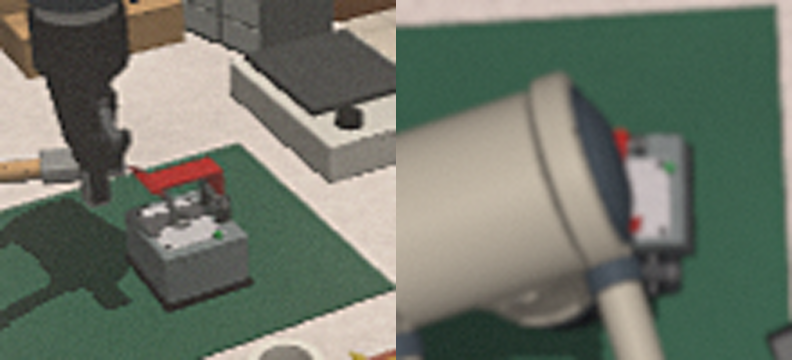

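The side crop shows the closed fingertip at (97,205), in front of the lip edge at (133,172). The lateral position is right, so I'll push in and up along the lip's arc.

Emit:
play_rows(
  steps=[
    [0, [8, -2, -3], 0],
    [0, [16, -2, -3], 0],
    [0, [22, -2, -3], 0],
    [0, [26, -2, -3], 0],
    [0, [29, -2, -2], 0],
    [0, [32, -2, 2], 0],
    [0, [36, -2, 8], 0],
    [0, [41, -2, 15], 0],
  ],
)

```text
clock: 2.87
eef_pos: [513.2, 166.8, 116.6]
tool_rot: [-3.141, -0.003, 3.12]
force: [-1.3, 0.1, 0.4]
gripper_width: 0.1
```

```bash
python3 look.py 2
```

```text
2.9667 [515.5 167.  117.9] [-0.06 -0.44  0.66]
```

View pics/c2.png

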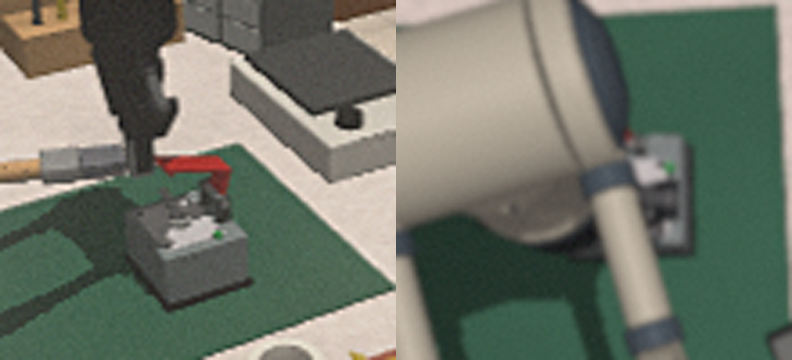

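The finger is at the lip edge and the guard is about 0.3 rad open. I'll carry on along the arc.

Emit:
play_rows(
  steps=[
    [0, [7, 0, 6], 0],
    [0, [14, 0, 11], 0],
    [0, [21, -1, 14], 0],
    [0, [29, -1, 16], 0],
    [0, [37, -1, 17], 0],
    [0, [45, -1, 17], 0],
    [0, [53, -1, 17], 0],
    [0, [61, -1, 17], 0],
  ],
)

```text
clock: 3.63
eef_pos: [575.9, 165.8, 132.8]
tool_rot: [-3.141, -0.001, 3.119]
force: [-0.3, 0.1, -0.1]
gripper_width: 0.2
```

Emit:
play_rows(
  steps=[
    [0, [0, 0, 0], 0],
    [0, [-20, 0, 5], 0],
    [0, [-45, 0, 5], 0],
    [0, [-70, 1, 5], 0],
    [0, [-95, 2, 5], 0],
    [0, [-110, 2, 5], 0],
    [0, [-110, 2, 5], 0],
    [0, [-110, 2, 5], 0],
  ],
)

```text
clock: 4.3
eef_pos: [465.1, 168.0, 138.7]
tool_rot: [3.141, 0.001, 3.12]
force: [0.3, -0.8, -0.1]
gripper_width: -0.1
```

```bash
python3 look.py 3
```

```text
4.4 [465.8 167.8 138.4] [-0.17 -0.54 -0.49]
```

View pics/c3.png

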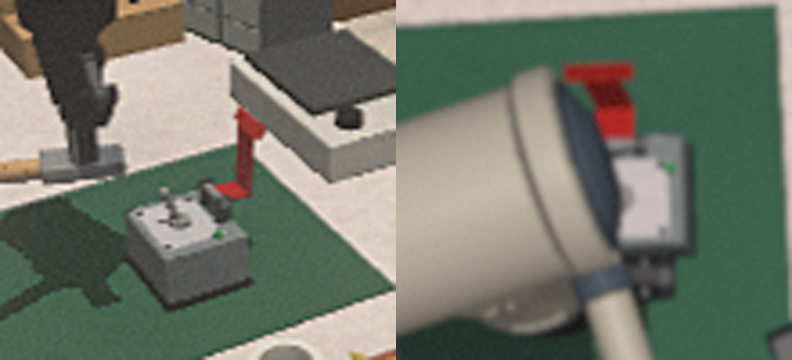

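The guard stands fully open, with the strap upright at (245,150) in the side crop. The toggle at (168,200) still leans towards the robot. Next I'll descend in front of the box and push the toggle.

Emit:
play_rows(
  steps=[
    [0, [2, 0, -14], 0],
    [0, [3, -1, -28], 0],
    [0, [4, -2, -42], 0],
    [0, [4, -2, -54], 0],
    [0, [14, -2, -54], 0],
    [0, [26, -2, -54], 0],
    [0, [36, -2, -54], 0],
    [0, [42, -2, -54], 0],
  ],
)

```text
clock: 5.07
eef_pos: [508.3, 165.7, 83.6]
tool_rot: [-3.141, -0.0, 3.119]
force: [0.3, -0.0, -0.1]
gripper_width: 0.1
```

Emit:
play_rows(
  steps=[
    [0, [4, 0, 0], 0],
    [0, [8, 0, 0], 0],
    [0, [12, 0, 0], 0],
    [0, [16, 0, 0], 0],
    [0, [20, 0, 0], 0],
    [0, [24, 0, 0], 0],
    [0, [28, 0, 0], 0],
    [0, [30, 0, 0], 0],
  ],
)

```text
clock: 5.73
eef_pos: [537.6, 165.8, 84.3]
tool_rot: [3.142, 0.0, 3.119]
force: [-0.6, 0.3, -0.6]
gripper_width: 0.0
```

Emit:
play_rows(
  steps=[
    [0, [0.5, 0, 0], 0],
    [0, [1, 0, 0], 0],
    [0, [1.5, 0, 0], 0],
    [0, [2, 0, 0], 0],
    [0, [2.5, 0, 0], 0],
    [0, [3, 0, 0], 0],
    [0, [3, 0, 0], 0],
    [0, [3, 0, 0], 0],
  ],
)

```text
clock: 6.4
eef_pos: [540.1, 165.8, 84.2]
tool_rot: [-3.142, -0.0, 3.119]
force: [-1.2, -0.2, -0.9]
gripper_width: 0.1
```

Emit:
play_rows(
  steps=[
    [0, [0.5, 0, 0], 0],
    [0, [1, 0, 0], 0],
    [0, [1.5, 0, 0], 0],
    [0, [2, 0, 0], 0],
    [0, [2, 0, 0], 0],
    [0, [2, 0, 0], 0],
    [0, [2, 0, 0], 0],
    [0, [2, 0, 0], 0],
  ],
)

```text
clock: 7.07
eef_pos: [542.2, 165.9, 84.4]
tool_rot: [3.142, 0.0, 3.119]
force: [-0.5, 1.1, -0.2]
gripper_width: 0.1
```

Emit:
play_rows(
  steps=[
    [0, [0.5, 0, 0], 0],
    [0, [1, 0, 0], 0],
    [0, [1.5, 0, 0], 0],
    [0, [2, 0, 0], 0],
    [0, [2, 0, 0], 0],
    [0, [2, 0, 0], 0],
    [0, [2, 0, 0], 0],
    [0, [2, 0, 0], 0],
  ],
)

```text
clock: 7.73
eef_pos: [544.1, 165.9, 84.3]
tool_rot: [-3.142, -0.0, 3.119]
force: [-1.9, -0.2, -0.6]
gripper_width: 0.3
```

Emit:
play_rows(
  steps=[
    [0, [0.5, 0, 0], 0],
    [0, [1, 0, 0], 0],
    [0, [1.5, 0, 0], 0],
    [0, [2, 0, 0], 0],
    [0, [2, 0, 0], 0],
    [0, [2, 0, 0], 0],
    [0, [2, 0, 0], 0],
    [0, [2, 0, 0], 0],
  ],
)

```text
clock: 8.4
eef_pos: [544.7, 165.9, 84.1]
tool_rot: [-3.141, -0.004, 3.12]
force: [-8.5, -0.2, 3.0]
gripper_width: 0.2
```

```bash
python3 look.py 4
```

```text
8.5 [544.7 165.9  84.1] [-8.57 -0.71  2.47]
```

View pics/c4.png

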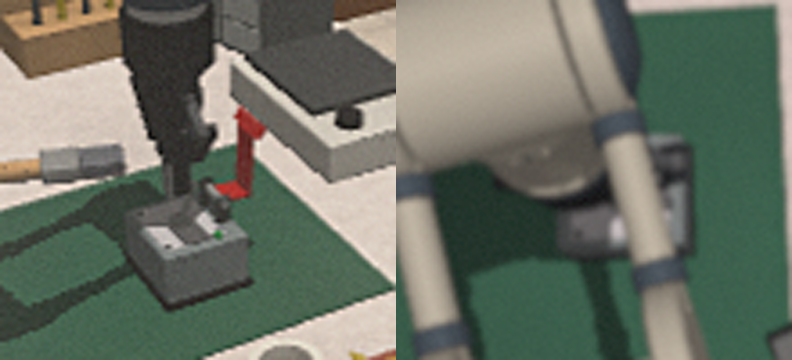

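The force rose to 8.5 N, so the toggle is at its stop. I'll back off, rise and check.

Emit:
play_rows(
  steps=[
    [0, [-8, 0, 0], 0],
    [0, [-20, 0, 0], 0],
    [0, [-30, 0, 5], 0],
    [0, [-36, 0, 20], 0],
    [0, [-36, 0, 40], 0],
    [0, [-36, 0, 60], 0],
    [0, [-36, 0, 80], 0],
    [0, [-36, 0, 98], 0],
  ],
)

```text
clock: 9.17
eef_pos: [510.5, 165.9, 184.0]
tool_rot: [3.141, 0.003, 3.119]
force: [0.1, 0.6, 0.1]
gripper_width: -0.1
```

```bash
python3 look.py 5
```

```text
9.2667 [511.9 166.2 186.7] [ 0.42 -0.04  0.93]
```

View pics/c5.png

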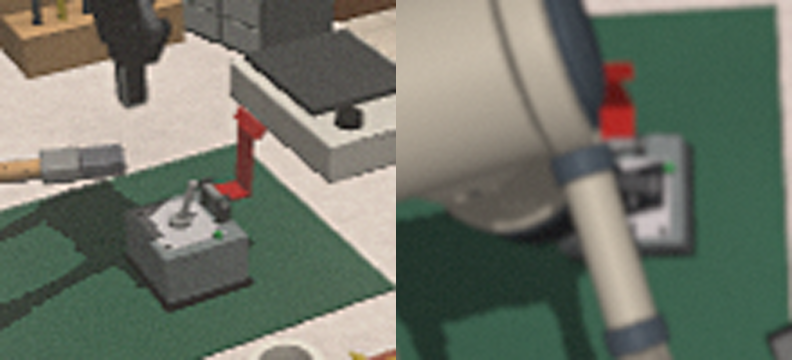

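The toggle now leans away, with its ball at (192,185). I'll go over the guard and come down behind it.

Emit:
play_rows(
  steps=[
    [0, [20, -1, 4], 0],
    [0, [40, -1, 4], 0],
    [0, [62, -2, 4], 0],
    [0, [84, -2, 4], 0],
    [0, [106, -3, 4], 0],
    [0, [128, -3, 4], 0],
    [0, [148, -3, 0], 0],
    [0, [152, -3, -10], 0],
  ],
)

```text
clock: 9.93
eef_pos: [664.6, 162.4, 171.2]
tool_rot: [-3.142, 0.002, 3.118]
force: [0.9, -0.3, -0.7]
gripper_width: -0.4
```

Emit:
play_rows(
  steps=[
    [0, [0, 0, -10], 0],
    [0, [0, 0, -20], 0],
    [0, [0, 0, -30], 0],
    [0, [0, 0, -40], 0],
    [0, [0, 0, -48], 0],
    [0, [0, 0, -54], 0],
    [0, [0, 0, -54], 0],
    [0, [0, 0, -54], 0],
  ],
)

```text
clock: 10.6
eef_pos: [661.9, 162.9, 118.1]
tool_rot: [-3.142, -0.0, 3.119]
force: [-0.2, 0.3, 0.0]
gripper_width: -0.3
```

Emit:
play_rows(
  steps=[
    [0, [-9, 0, 0], 0],
    [0, [-18, 0, 0], 0],
    [0, [-26, 0, 0], 0],
    [0, [-32, 0, 1], 0],
    [0, [-38, 0, 2], 0],
    [0, [-44, 0, 3], 0],
    [0, [-50, 0, 4], 0],
    [0, [-56, 0, 4], 0],
  ],
)

```text
clock: 11.27
eef_pos: [605.8, 162.9, 122.8]
tool_rot: [3.141, 0.001, 3.119]
force: [-0.3, 0.2, 1.1]
gripper_width: 0.3
```

Emit:
play_rows(
  steps=[
    [0, [-6, 0, 0], 0],
    [0, [-12, 0, 0], 0],
    [0, [-18, 0, 0], 0],
    [0, [-24, 0, 0], 0],
    [0, [-29, 0, 0], 0],
    [0, [-32, 0, 0], 0],
    [0, [-32, 0, 0], 0],
    [0, [-32, 0, 0], 0],
  ],
)

```text
clock: 11.93
eef_pos: [574.1, 162.9, 122.3]
tool_rot: [3.142, 0.0, 3.119]
force: [0.6, 0.1, 0.5]
gripper_width: -0.1
```

```bash
python3 look.py 6
```

```text
12.0333 [574.3 162.8 122.3] [-0.65  0.6  -0.15]
```

View pics/c6.png

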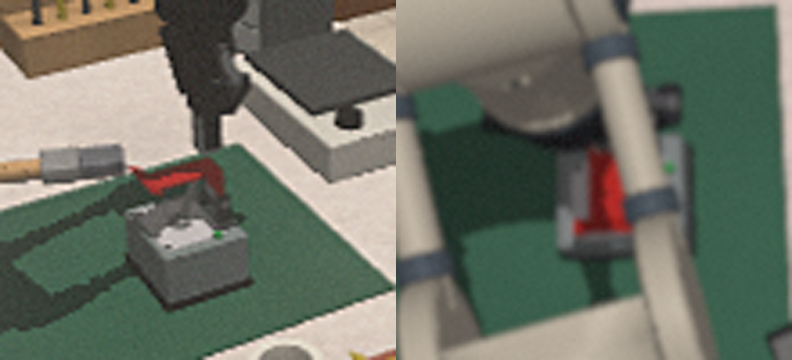

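The guard has fallen shut, with its lip at (140,175). I'll retreat clear and verify.

Emit:
play_rows(
  steps=[
    [0, [4, 0, 14], 0],
    [0, [4, 0, 34], 0],
    [0, [4, 0, 58], 0],
    [0, [4, 0, 82], 0],
    [0, [4, 10, 104], 0],
    [0, [-4, 30, 110], 0],
    [0, [-14, 55, 110], 0],
    [0, [-24, 80, 110], 0],
  ],
)

```text
clock: 12.7
eef_pos: [550.6, 243.4, 233.4]
tool_rot: [3.141, 0.002, 3.118]
force: [1.1, -0.1, 0.8]
gripper_width: -0.1
```

Emit:
play_rows(
  steps=[
    [0, [-25, 26, 0], 0],
    [0, [-50, 52, 0], 0],
    [0, [-75, 78, 0], 0],
    [0, [-100, 104, 0], 0],
    [0, [-125, 130, 0], 0],
    [0, [-145, 150, 0], 0],
    [0, [-155, 160, 0], 0],
    [0, [-155, 160, 0], 0],
  ],
)

```text
clock: 13.37
eef_pos: [393.0, 405.1, 232.4]
tool_rot: [3.141, -0.001, 3.124]
force: [-0.2, -0.3, -1.0]
gripper_width: 0.1
```

```bash
python3 look.py 7
python3 - <<'E'
from meas import *
for n in('top','side'):
  for t in '07':
    im=cv2.imread(f'pics/{n}{t}.png'); d=np.load(f'pics/{n}{t}.npy')
    uv,P=redpts(n,im,d); print(n,t,len(P),uv.min(0),uv.max(0),np.percentile(P[:,2],[5,50,95]).round(1),P.mean(0).round(1))
  a,b=[cv2.imread(f'pics/{n}{t}.png').astype(int) for t in '07']
E
```

```text
13.4667 [395.2 403.  232.3] [ 0.26 -0.33  0.5 ]
top 0 262 [170 187] [186 213] [102.  104.6 110.1] [546.3 166.3 105. ]
top 7 261 [170 187] [186 214] [101.7 105.  109.1] [546.1 166.3 105. ]
side 0 70 [217 154] [234 162] [102.3 104.2 106.7] [549.6 164.8 104.3]
side 7 81 [212 154] [235 162] [102.1 104.3 110. ] [546.3 165.1 104.7]
```

View pics/side7.png

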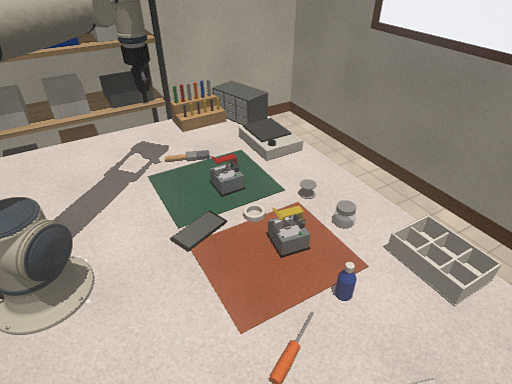

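View pics/c7.png

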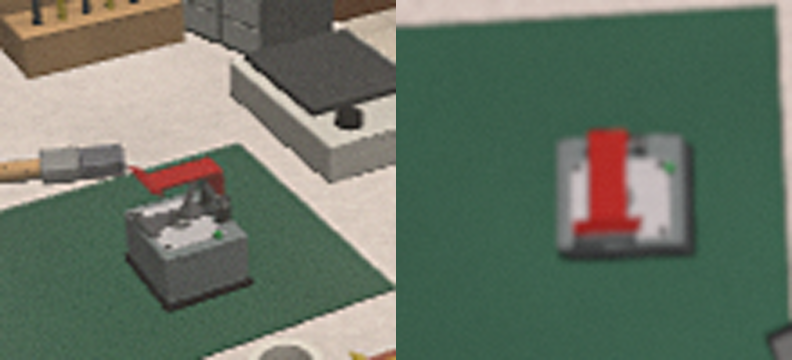

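The guard is shut at the same height and position as at the start. The toggle under it leans away, at (205,190), and the bystanders look unmoved.

```bash
python3 -c "from h import *; print(finish_job())"
```

```text
the job is handed in; nothing more can be done
None
```

The preheating plate is switched on, and the job was handed in at about 13.5 s on the robot's clock.

- **What I did:** I kept the gripper closed throughout. A fingertip lifted the red guard by its lip until it tipped back and stayed open. It then pushed the toggle away from the robot until the contact force rose to 8.5 N, which I took as the stop. From behind, I nudged the guard forward until it fell shut, then drew the arm clear.
- **Guard:** it lies shut. Its median height was 104–105 mm in both views, and its position in the top view was the same as at the start. The side-view average moved about 3 mm, because more of the lip showed in that view.
- **Toggle:** before I shut the guard it clearly leaned away from the robot, and it still appears to under the shut guard. I judged its final angle from that push force and the pictures; I did not measure it.
- **Surroundings:** the yellow box and the loose things look unmoved in the pictures; I did not measure them. The arm touches nothing. No check failed or disagreed.

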